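# Ready the bench shaker for its next run

### The arm

A 6-joint arm with a two-finger parallel gripper is mounted at the origin on the work surface. World frame = base frame: x ahead of the robot, y to its left, z up, the work surface at z = 0. Lengths are in m, angles in rad, forces in N, time in s.
With the tool pointing down it reaches from about 0.35 to 0.975 m from the base axis. Payload 4.9 kg.
Tool frame: the origin (TCP) lies at the very end of the fingers, on their centre line; the grasp point (between the pads) lies 19 mm behind it (ctrl.tcp_to_grasp is the z of the grasp point in the tool frame, in m); z points along the fingers, y is the line along which they close (so a half turn about z gives the same grasp; the last joint's range is limited). The gripper opens to 85 mm and grips with 20 to 120 N. Pads are 22 mm wide; open, the fingers measure 114 mm over their backs; the gripper's body (76 mm by 85 mm) begins 54 mm behind the grasp point. The pads swing forward as they close: fully open they stand 13 mm farther back than shut.
Start: joints at [1.009, 0.053, 1.613, -0, 1.476, -0.119], TCP at [0.268, 0.565, 0.231] pointing down, gripper open.
Joint ranges: [-3.01, 3.01], [-1.01, 2.22], [0.06, 2.58], [-1.02, 4.17], [0.09, 2.62], [-3.14, 3.14]. Speed limits (rad/s): [2.57, 2.57, 3.14, 3.14, 3.14, 3.14].

### API

Orientations are given as a rotation vector (axis times angle).
In Python, from station import ctrl, eyes, job, nets gives the robot as it stands. The module is installed in compiled form; this text tells all that it offers.
- The arm moves only by the tool jog_arm, never from a script. Its argument "commands" is one flat list of numbers, 7 for each row, row after row: the shift along the tool's x, y, z each as a share of 0.06 m, from -1 to 1, then the turn, a rotation vector about the tool's x, y, z each as a share of 0.1 rad, from -1 to 1, then the finger opening in mm, from 0 to 85.4. In form: [x, y, z, ax, ay, az, grip, x, y, z, ax, ay, az, grip, ...]. A call has 1 to 20 rows; each row shifts and turns the commanded pose from where the row before left it, along the tool's axes as they then stand; what a row does not reach is not made up. A row lasts 1/8 s, in which the tool goes at most 62.5 mm and 10.7 degrees, less where a joint would pass 70% of its speed; a pose out of reach is approached as far as the arm can. A call with a number of a shift or a turn outside -1 to 1 is refused whole. A call with a gripper value outside its range is refused whole. The fingers move at their own pace and stop on an object; "newtons" is the grip in N (left out, the last holds). Time passes only in rows, so rows that do not move let the fingers close. It gives the time, the measured TCP pose, the force, the opening and the grip force at its end, in the units of the state.
- ctrl.get_obs(): the state, without advancing time (a new reading comes with each control period).
- eyes.get_image(name): name is "scene" or "top"; returns a dict with "image" (384x512x3 uint8, red, green, blue), "z_map" (384x512 float32, m along the optical axis (not along the pixel's ray), 0 where there is no reading), "K" (3x3 intrinsics, pixels), "cam_to_world" (4x4, takes a point from camera to world coordinates). Camera axes: x right, y up, looking along -z (the intrinsics and any distortion apply to the point x, -y, -z); pixel columns grow to the right and rows downward; lengths in m; the calibration is good to about 2 mm. A picture is of the moment at which its call begins.
- job.finish_job(): hands the job in; it is judged then, once.
Trained networks look in the newest picture that a camera, given by its name, has taken for a name from the list of things; names that differ only in an ending like _2 or _b are one class to them, and where a whole thing is asked for, a point or a joint stands for the part that bears it (a point fixed in the world has none). Each returns a list of dicts, best first, with "p" (0 to 1); they miss things now and then, are a little off and sometimes report something else, mostly with a low value. They report only what shows in the picture. A call takes as long as a camera call. They do not tell look-alikes from the thing itself.
- nets.silhouettes(camera, name): "mask" (384x512 bool, what is visible of it) and "bbox" ([left, top, right, bottom] in pixels, round what is visible of it).
The state is a dict: "t": time; "q": joint angles; "dq": joint speeds; "effort": joint torques, N m; "tool_pos": TCP position; "tool_rot": TCP orientation; "contact_force": force on the tool from outside, world axes, zero at the start; "wrist_torque": the same for the moment, N m; "opening": finger opening in m; "grip_force": force on a finger pad.
Only numpy, scipy, OpenCV 4.12 (cv2) and the standard library are available. Lean on these libraries where they do the work, as an engineer would, in place of code of your own. Each camera call takes 0.05 s, during which the arm holds its last target. There are 200 camera calls.

### The job

Get the shaker ready for its next run: stand every sample jar from the bench upright in the shaker's tray, slide the clear guard off the speed knob, turn that knob until its pointer lines up with the brass tab, and slide the guard fully home over it again. Turn the run counter's knob back to its zero stop. Leave the beaker, the bottle and the spatula where they are.

Things in the scene. Friction and masses are not known exactly. Their poses are not given: they have to be found in the camera images.
- shaker: white bench shaker, 280 mm deep (x), 440 mm wide (y), fixed; origin at the centre of its underside, x away from the robot, y to its left, z up. Its flat control deck, 60 mm above the bench, is the strip nearest the robot; along it from right (-y) to left: counter knob, speed knob, free stretch where the guard parks. Behind the deck is the open tray
- tray (a point): centre of the floor of the open aluminium tray on the shaker, on the floor's surface 72 mm above the bench; axes as the shaker's. Inside the walls it measures 112 mm in x by 392 mm in y; the walls rise 16 mm above the floor. No dividers; room for five jars in one row along y
- speed (a joint): angle of the speed knob (rad), 0 to 2.8, growing clockwise seen from above; at 0 its pointer points along the shaker's -x (towards the robot). Light friction (0.05 N m), stays where it is left
- speed_axis (a point): point on the speed knob's vertical axis, 26 mm above the deck, mid-grip. The black knob has a 58 mm skirt, its top 10 mm above the deck, and on it an upright bar grip 52 mm long, 13 mm wide, from 10 to 38 mm above the deck. A white line on one half of the bar and a white nib on the skirt show the pointer end
- speed_tip (a point): tip of the speed knob's pointer, 34 mm from the knob's axis; the bar grip lies along the line from the axis to this tip
- mark (a point): the mark for the speed pointer: inner end of a small brass tab (7 mm long, 5 mm wide, its top 9 mm above the deck) standing at the edge of the speed dial, 34 mm from the knob's axis; set when the pointer tip points straight at it
- guard (a joint): position of the sliding guard (m): 0 = fully home at its stop, centred over the speed knob; 0.112 = fully open at its other stop, parked on the deck. It slides along the shaker's +y to open; friction about 1.5 N, stays where it is left. Starts 0 to 25 mm from home, covering the knob
- guard_tab (a point): centre of the guard's black grip tab, 71 mm above the deck: 36 mm long (along x), 14 mm thick (along y), 32 mm high, upright on the guard's top. The guard is a clear plastic hood 92 mm (x) by 84 mm (y), its top 55 mm above the deck, side walls at its -x and +x edges, open at both y ends, with thin steel edge strips
- counter (a joint): angle of the run counter's knob (rad), 0 to 3.6, growing clockwise seen from above; 0 is the zero stop, where its pointer points along the shaker's -x (towards the robot), at the long thick tick of the dial. To reset, turn it counter-clockwise until it meets the stop. Light friction (0.05 N m), stays where it is left
- counter_axis (a point): point on the vertical axis of the counter knob, 26 mm above the deck; a knob of the same make and size as the speed knob, on a white ticked dial 130 mm to the right (-y) of the speed knob
- counter_tip (a point): tip of the counter knob's pointer, 34 mm from its axis; the bar grip lies along the line from the axis to this tip
- beaker: glass beaker, 68 mm wide, 85 mm high, standing to the left of the shaker; leave it alone. Origin at the centre of its underside
- wash_bottle: white bottle, 60 mm wide, 150 mm high, standing off the far right corner of the shaker; leave it alone. Origin at the centre of its underside
- spatula: lab spatula 170 mm long, lying to the left of the shaker; leave it alone. Its origin lies on the bench under the tool
- jar1: closed screw-lid sample jar, white plastic with a lid, a plain cylinder 52 mm in diameter and 58 mm high, 100 to 200 g; origin at the centre of its underside, z up through the lid. Three to five jars stand on the bench to the robot's right at the start; absent ones give None from the start
- jar2: closed screw-lid sample jar, white plastic with a lid, a plain cylinder 52 mm in diameter and 58 mm high, 100 to 200 g; origin at the centre of its underside, z up through the lid. Three to five jars stand on the bench to the robot's right at the start; absent ones give None from the start
- jar3: closed screw-lid sample jar, white plastic with a lid, a plain cylinder 52 mm in diameter and 58 mm high, 100 to 200 g; origin at the centre of its underside, z up through the lid. Three to five jars stand on the bench to the robot's right at the start; absent ones give None from the start
- jar4: closed screw-lid sample jar, white plastic with a lid, a plain cylinder 52 mm in diameter and 58 mm high, 100 to 200 g; origin at the centre of its underside, z up through the lid. Three to five jars stand on the bench to the robot's right at the start; absent ones give None from the start
- jar5: closed screw-lid sample jar, white plastic with a lid, a plain cylinder 52 mm in diameter and 58 mm high, 100 to 200 g; origin at the centre of its underside, z up through the lid. Three to five jars stand on the bench to the robot's right at the start; absent ones give None from the start
Not all that is in view belongs to the job. What is shaped like the jar1 but green or orange is not meant.

How it is judged:
On the way, in this order (a step that is already met when the one before it is completed fails the run):
1. the guard is slid clear of the speed knob and the knob's pointer is set to the tab (value of joint guard above 0.085 m and horizontal distance between speed_tip and mark below 0.005 m), for 0.2 s.
2. the guard is back home over the speed knob (value of joint guard below 0.006 m), for 0.2 s.
At the end, for the whole second after the job is handed in: Every jar present stands upright (within 7 degrees) and at rest on the tray floor; the speed pointer's tip is within 5 mm of the mark; the guard is within 6 mm of home; the counter knob is within 0.07 rad of its zero stop (horizontal distance between speed_tip and mark below 0.005 m and value of joint guard below 0.006 m and value of joint counter below 0.07 rad and x of jar1 in the frame of tray between -0.036 and 0.036 m and y of jar1 in the frame of tray between -0.176 and 0.176 m and z of jar1 in the frame of tray between -0.008 and 0.008 m and angle between each of jar1, jar2, jar3, jar4, jar5's own z axis and vertical below 0.12 rad and linear speed of each of jar1, jar2, jar3, jar4, jar5 below 0.03 m/s and x of jar2 in the frame of tray between -0.036 and 0.036 m and y of jar2 in the frame of tray between -0.176 and 0.176 m and z of jar2 in the frame of tray between -0.008 and 0.008 m and x of jar3 in the frame of tray between -0.036 and 0.036 m and y of jar3 in the frame of tray between -0.176 and 0.176 m and z of jar3 in the frame of tray between -0.008 and 0.008 m and x of jar4 in the frame of tray between -0.036 and 0.036 m and y of jar4 in the frame of tray between -0.176 and 0.176 m and z of jar4 in the frame of tray between -0.008 and 0.008 m and x of jar5 in the frame of tray between -0.036 and 0.036 m and y of jar5 in the frame of tray between -0.176 and 0.176 m and z of jar5 in the frame of tray between -0.008 and 0.008 m); the robot touches nothing.
It fails at once if the beaker is moved by more than 30 mm (distance of beaker from where it was at the start of the episode above 0.03 m).
It fails at once if the bottle is moved by more than 30 mm (distance of wash_bottle from where it was at the start of the episode above 0.03 m).
It fails at once if the spatula is moved by more than 30 mm (distance of spatula from where it was at the start of the episode above 0.03 m).
Of jar1, jar2, jar3, jar4, jar5 only 3 to 5 are there at a start; the rules pass over those that are not, and their reading is None.
At some moment in a run one of jar1, jar2, jar3, jar4, jar5 may be knocked a few centimetres aside while the robot is not near it.
It also fails if it takes over 210 s, if anything falls off the work surface, if the arm or the gripper's body presses on something with over 40 N, if the wrist force passes 120 N, or if a joint passes its speed limit or range.

## Working session

There is one attempt and no reset: what is moved stays moved. The work goes in short steps, Python scripts to look and compute and a tool call to move; the robot and the scene stay as the last step left them, time stands still between calls to the robot, and variables do not carry over. Pictures are saved under pics/ and viewed, at most 14 in all, crops included, and the job is handed in when it is done.

Besides the shell and the picture viewer there is one more tool, called after "Request:" as name(argument=value, ...) on one line, values as JSON. jog_arm: Moves the arm, as the interface text tells. Shift numbers are shares of 0.06 m and turn numbers shares of 0.1 rad, none past 1 either way. Its arguments: {"type":"object","properties":{"commands":{"type":"array","items":{"type":"number"}},"newtons":{"type":"number"}},"required":["commands"]}

```bash
mkdir -p pics; python3 - <<'E'
from station import ctrl, eyes, job, nets
import cv2,numpy as np
o=ctrl.get_obs(); print(o['t'],o['tool_pos'],o['tool_rot'],o['opening'],ctrl.tcp_to_grasp)
for n in('scene','top'):
    d=eyes.get_image(n); cv2.imwrite(f'pics/{n}0.png',cv2.resize(d['image'][:,:,::-1],(800,600),interpolation=cv2.INTER_CUBIC))
    np.savez(f'{n}0.npz',**d); print(n,d['K'].tolist(),d['cam_to_world'].round(3).tolist())
E
```

```text
0.0 [0.26744729 0.56418593 0.23005205] [-0.68971905 -3.06425836  0.0030903 ] 0.08518531832185973 -0.0187
scene [[403.4726185005259, 0.0, 262.1661649650579], [0.0, 403.4726185005259, 196.40097715735664], [0.0, 0.0, 1.0]] [[0.494, -0.585, 0.644, 1.265], [0.869, 0.35, -0.349, -0.336], [-0.021, 0.732, 0.681, 0.898], [0.0, 0.0, 0.0, 1.0]]
top [[498.85303825132127, 0.0, 258.4169238483503], [0.0, 498.85303825132127, 190.25336980144968], [0.0, 0.0, 1.0]] [[0.003, 0.995, -0.098, 0.378], [-1.0, 0.004, 0.006, 0.055], [0.006, 0.098, 0.995, 1.739], [0.0, 0.0, 0.0, 1.0]]
```

View pics/scene0.png

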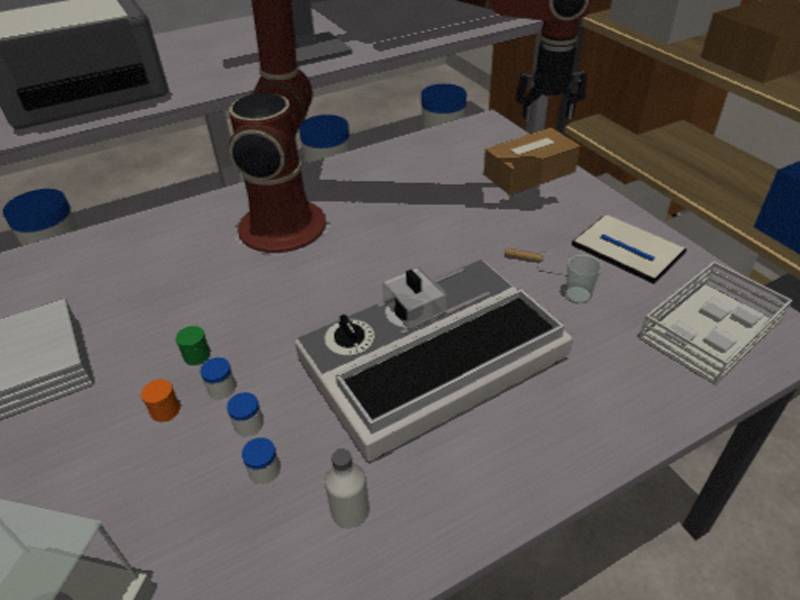

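View pics/top0.png

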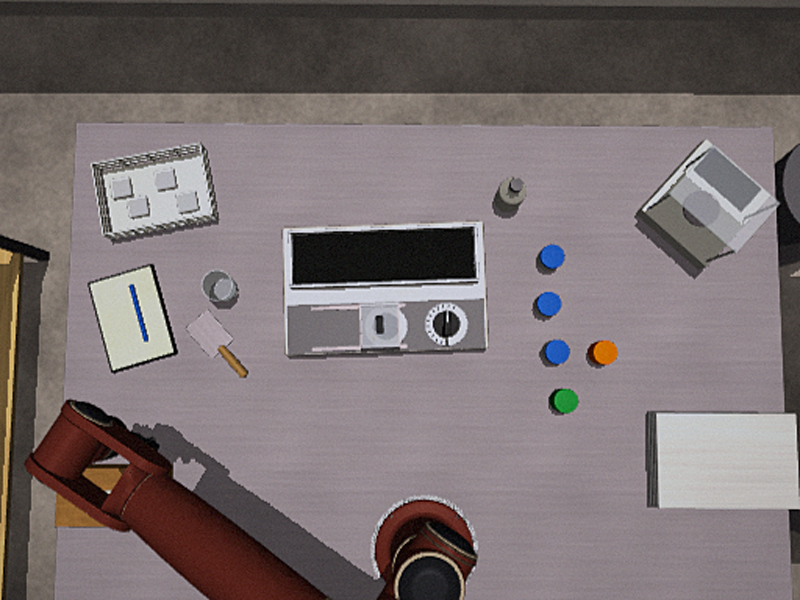

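The scene shows three blue-lided jars (top picture at (551,257), (547,304), (557,352)), green and orange decoys, and the guard over the speed knob at (380,325). The counter knob is at (446,323). Next I measure.

```bash
cat > h.py <<'E'
import numpy as np,cv2
from station import ctrl, eyes, job, nets
def cloud(d):
    z=d['z_map'].astype(float);K=d['K'];v,u=np.mgrid[:384,:512]
    P=np.stack([(u-K[0,2])/K[0,0]*z,-(v-K[1,2])/K[1,1]*z,-z],-1)
    W=P@d['cam_to_world'][:3,:3].T+d['cam_to_world'][:3,3]; W[z==0]=np.nan
    return W
def proj(d,X):
    T=d['cam_to_world'];p=(np.asarray(X,float)-T[:3,3])@T[:3,:3];K=d['K']
    return np.stack([K[0,0]*p[...,0]/-p[...,2]+K[0,2],-K[1,1]*p[...,1]/-p[...,2]+K[1,2]],-1)
def ortho(d,o,yaw,x0,x1,y0,y1,z,s=0.0004):
    # rows: x decreasing downwards, cols: y decreasing rightwards (robot's view), shaker frame
    xs=np.arange(x1,x0,-s);ys=np.arange(y1,y0,-s);X,Y=np.meshgrid(xs,ys,indexing='ij')
    c,n=np.cos(yaw),np.sin(yaw)
    W=np.stack([o[0]+c*X-n*Y,o[1]+n*X+c*Y,np.full_like(X,z)],-1)
    m=proj(d,W).astype(np.float32)
    return cv2.remap(d['image'][:,:,::-1].copy(),m[...,0],m[...,1],cv2.INTER_CUBIC)
def jars(d):
    W=cloud(d);hsv=cv2.cvtColor(d['image'],cv2.COLOR_RGB2HSV)
    m=((hsv[...,0]>100)&(hsv[...,0]<130)&(hsv[...,1]>130)&(W[...,2]>0.045)&(W[...,2]<0.16)&(abs(W[...,1])<.6)).astype(np.uint8)
    n,l,s,c=cv2.connectedComponentsWithStats(m);r=[]
    for i in range(1,n):
        if s[i,4]>40:
            p=W[l==i];zt=np.median(p[:,2]);q=p[abs(p[:,2]-zt)<.006]
            (cx,cy),rad=cv2.minEnclosingCircle(q[:,:2].astype(np.float32));r.append((cx,cy,zt,rad,*q[:,:2].mean(0)))
    return np.array(r)
E
python3 - <<'E'
from h import *
d=dict(np.load('top0.npz'));e=dict(np.load('scene0.npz'))
print('jars top\n',jars(d).round(4));print('jars scene\n',jars(e).round(4))
for n,f in(('top',d),('scene',e)):
    W=cloud(f)
    r=nets.silhouettes(n,'shaker');print(n,[ (round(a['p'],2),a['bbox']) for a in r[:2]])
    m=r[0]['mask'];q=W[m];q=q[(q[:,2]>.05)&(q[:,2]<.1)]
    rc=cv2.minAreaRect(q[:,:2].astype(np.float32));print(rc, np.percentile(q[:,2],[5,25,50,75,95]).round(4))
    for k in('guard','beaker','wash_bottle','spatula'):
        r=nets.silhouettes(n,k)
        if r:
            q=W[r[0]['mask']];print(k,round(r[0]['p'],2),np.nanpercentile(q,[3,50,97],axis=0).round(3).tolist())
E
```

```text
jars top
 [[ 0.6351 -0.2779  0.0581  0.0266  0.6347 -0.278 ]
 [ 0.5309 -0.2701  0.0582  0.0266  0.5312 -0.2697]
 [ 0.4288 -0.2857  0.0582  0.0262  0.4283 -0.2854]]
jars scene
 [[ 0.4319 -0.2847  0.0582  0.0265  0.4334 -0.2844]
 [ 0.5352 -0.2667  0.0583  0.0274  0.5372 -0.268 ]
 [ 0.6392 -0.275   0.0585  0.0278  0.6404 -0.2771]]
top [(0.57, [179.7, 145.6, 312.9, 228.9]), (0.16, [314.4, 116.1, 338.6, 136.5])]
((0.5661473870277405, 0.08692777156829834), (0.2807847559452057, 0.4400607943534851), 2.1794333457946777) [0.0555 0.0607 0.0666 0.0733 0.0858]
guard 0.66 [[0.436, 0.059, 0.107], [0.48, 0.097, 0.116], [0.523, 0.134, 0.147]]
beaker 0.58 [[0.54, 0.414, -0.003], [0.571, 0.456, 0.036], [0.596, 0.475, 0.089]]
wash_bottle 0.59 [[0.742, -0.211, 0.018], [0.76, -0.18, 0.101], [0.79, -0.159, 0.155]]
spatula 0.86 [[0.385, 0.402, -0.005], [0.458, 0.469, 0.004], [0.506, 0.516, 0.021]]
scene [(0.64, [188.6, 167.8, 365.6, 292.8])]
((0.5697214603424072, 0.08889549970626831), (0.2830387055873871, 0.44051265716552734), 2.039501428604126) [0.058  0.0617 0.0713 0.0742 0.0883]
guard 0.81 [[0.44, 0.057, 0.069], [0.503, 0.092, 0.115], [0.531, 0.137, 0.147]]
beaker 0.98 [[0.537, 0.415, 0.007], [0.574, 0.438, 0.06], [0.6, 0.477, 0.086]]
wash_bottle 0.94 [[0.766, -0.214, 0.014], [0.791, -0.191, 0.095], [0.804, -0.162, 0.151]]
spatula 0.64 [[0.388, 0.401, 0.001], [0.444, 0.456, 0.005], [0.486, 0.5, 0.02]]
```

```bash
python3 - <<'E'
from h import *
d=dict(np.load('top0.npz'));e=dict(np.load('scene0.npz'))
A=[ortho(d,(.5661,.0869),.0375,-.145,.0,-.18,.12,.07,.0004),ortho(e,(.5697,.0889),.0365,-.145,.0,-.18,.12,.07,.0004)]
I=np.vstack([a[:290] for a in A]);I=cv2.convertScaleAbs(I,alpha=1.5)
for i in range(0,300,25):
    cv2.line(I,(int(i/.4),0),(int(i/.4),6),(0,255,0),1)
cv2.imwrite('pics/o1.png',I);print(I.shape)
# guard tab (black, z>.12)
for f,o in((d,(.5661,.0869)),(e,(.5697,.0889))):
    W=cloud(f);m=(W[...,2]>.125)&(W[...,2]<.155)&(abs(W[...,0]-.48)<.07)&(abs(W[...,1]-.09)<.08)
    q=W[m];q=q[q[:,2]>.142];p=q[:,:2]-o;c,s=np.cos(.037),np.sin(.037)
    p=p@np.array([[c,-s],[s,c]]);print('tab',len(p),p.min(0),p.max(0),q[:,:2].mean(0),np.median(q[:,2]))
    m=(W[...,2]>.093)&(W[...,2]<.104)&(abs(W[...,0]-.48)<.05)&(abs(W[...,1]+.04)<.05)
    q=W[m];rc=cv2.minAreaRect(q[:,:2].astype(np.float32));print('counter bar',len(q),rc, q.mean(0))
E
```

```text
(580, 750, 3)
tab 39 [-0.10114004  0.0067451 ] [-0.06853445  0.01717522] [0.4805297  0.09563311] 0.14739459174752323
counter bar 56 ((0.48648855090141296, -0.04522072523832321), (0.012767368927598, 0.05022899806499481), 85.25035858154297) [ 0.48784366 -0.04550941  0.09834609]
tab 51 [-0.10417015  0.00404292] [-0.06623935  0.01868973] [0.48520365 0.09685713] 0.14720504148023683
counter bar 69 ((0.4892638921737671, -0.0444510355591774), (0.012800770811736584, 0.0551346130669117), 88.73281860351562) [ 0.49128221 -0.04488161  0.09800096]
```

View pics/o1.png

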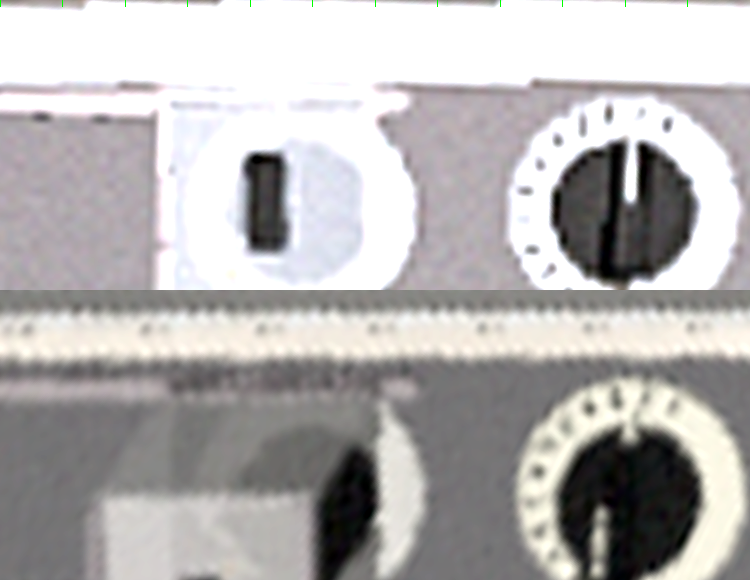

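The rectified crops show the counter pointer directed away from the robot: nib at about (632,140), axis at about (625,213). The guard tab is at (265,203), roughly 11 mm from home. First I turn the tool towards the counter bar and measure the tray.

```bash
cat >> h.py <<'E'
def go(x,y,z,yaw):
    """tool-frame shift (in 0.06 m units) and turn (0.1 rad units) to a tool-down pose with tool x at yaw"""
    from scipy.spatial.transform import Rotation as R
    o=ctrl.get_obs();Rc=R.from_rotvec(o['tool_rot']);c,s=np.cos(yaw),np.sin(yaw)
    Rt=R.from_matrix(np.array([[c,s,0],[s,-c,0],[0,0,-1]]))
    d=Rc.inv().apply(np.array([x,y,z])-o['tool_pos'])/.06; t=(Rc.inv()*Rt).as_rotvec()/.1
    print('t',round(o['t'],2),'pos',np.round(o['tool_pos'],4),'shift',d.round(2),'turn',t.round(2),'q6',round(o['q'][5],2),'open',round(o['opening'],4))
E
python3 - <<'E'
from h import *
for n,o in(('top0',(.5661,.0869)),('scene0',(.5697,.0889))):
    d=dict(np.load(n+'.npz'));W=cloud(d);p=W[...,:2]-o;c,s=np.cos(.037),np.sin(.037)
    p=p@np.array([[c,-s],[s,c]])
    m=(d['image'].max(-1)<45)&(abs(W[...,2]-.072)<.006)&(p[...,0]>-.03)&(p[...,0]<.14)&(abs(p[...,1])<.22)
    print(m.sum(),np.percentile(p[m],[1,99],axis=0))
    m=(W[...,2]>.082)&(W[...,2]<.095)&(p[...,0]>-.03)&(p[...,0]<.14)&(abs(p[...,1])<.22)
    print('rim',np.percentile(p[m],[1,99],axis=0))
go(.488,-.0448,.231,-.06)
E
```

```text
3176 [[ 0.01374369 -0.1897687 ]
 [ 0.12078302  0.19142466]]
rim [[ 0.00228835 -0.20092205]
 [ 0.12675124  0.20140459]]
3610 [[ 0.00818379 -0.18665862]
 [ 0.10564704  0.18935645]]
rim [[ 0.00079217 -0.20121081]
 [ 0.12671324  0.20211501]]
t 0.6 pos [0.2678 0.5647 0.2313] shift [-7.67 -7.61  0.01] turn [-0.    0.   27.59] q6 -0.12 open 0.0856
```

Request:
jog_arm(commands=[0,0,0,0,0,1,40,0,0,0,0,0,1,40,0,0,0,0,0,1,40,0,0,0,0,0,1,40,0,0,0,0,0,1,40,0,0,0,0,0,1,40,0,0,0,0,0,1,40,0,0,0,0,0,1,40,0,0,0,0,0,1,40,0,0,0,0,0,1,40,0,0,0,0,0,1,40,0,0,0,0,0,1,40,0,0,0,0,0,1,40,0,0,0,0,0,1,40,0,0,0,0,0,1,40,0,0,0,0,0,1,40,0,0,0,0,0,1,40,0,0,0,0,0,1,40,0,0,0,0,0,1,40,0,0,0,0,0,1,40], newtons=40)

```text
t: 3.1
tool_pos: [0.2678, 0.5647, 0.2313]
tool_rot: [2.954, 1.071, 0.0]
contact_force: [-0.3, 0.5, -0.0]
opening: 0.0403
grip_force: 0.0
```

Request:
jog_arm(commands=[0,0,0,0,0,1,40,0,0,0,0,0,1,40,0,0,0,0,0,1,40,0,0,0,0,0,1,40,0,0,0,0,0,1,40,0,0,0,0,0,1,40,0,0,0,0,0,1,40,0,0,0,0,0,0.6,40,0,0,0,0,0,0,40])

```text
t: 4.22
tool_pos: [0.2678, 0.5647, 0.2313]
tool_rot: [-3.14, 0.095, -0.0]
contact_force: [-0.4, 0.6, 0.2]
opening: 0.0399
grip_force: 0.0
```

```bash
python3 -c "
from h import *
go(.488,-.0448,.231,-.06)"
```

```text
t 4.22 pos [0.2678 0.5647 0.2313] shift [4.28 9.92 0.01] turn [-0. -0. -0.] q6 2.64 open 0.0399
```

Request:
jog_arm(commands=[0.36,0.83,0,0,0,0,40,0.36,0.83,0,0,0,0,40,0.36,0.83,0,0,0,0,40,0.36,0.83,0,0,0,0,40,0.36,0.83,0,0,0,0,40,0.36,0.83,0,0,0,0,40,0.36,0.83,0,0,0,0,40,0.36,0.83,0,0,0,0,40,0.36,0.83,0,0,0,0,40,0.36,0.83,0,0,0,0,40,0.36,0.83,0,0,0,0,40,0.32,0.79,0,0,0,0,40,0,0,0,0,0,0,40])

```text
t: 5.85
tool_pos: [0.4882, -0.0478, 0.2314]
tool_rot: [3.14, -0.102, -0.0]
contact_force: [-0.7, -0.3, -0.2]
opening: 0.0398
grip_force: 0.0
```

```bash
python3 -c "
from h import *
go(.488,-.0448,.075,-.06)
d=eyes.get_image('scene');I=ortho(d,(.5697,.0889),.0365,-.145,-.03,-.19,.12,.07,.0004);cv2.imwrite('pics/s2.png',cv2.convertScaleAbs(d['image'][170:270,180:320,::-1],alpha=1.4))
I=cv2.imread('pics/s2.png');cv2.imwrite('pics/s2.png',cv2.resize(I,(700,500),interpolation=cv2.INTER_CUBIC))"
```

```text
t 5.85 pos [ 0.4882 -0.0478  0.2314] shift [-0.01 -0.05  2.61] turn [ 0.    0.   -0.05] q6 1.39 open 0.0398
```

View pics/s2.png

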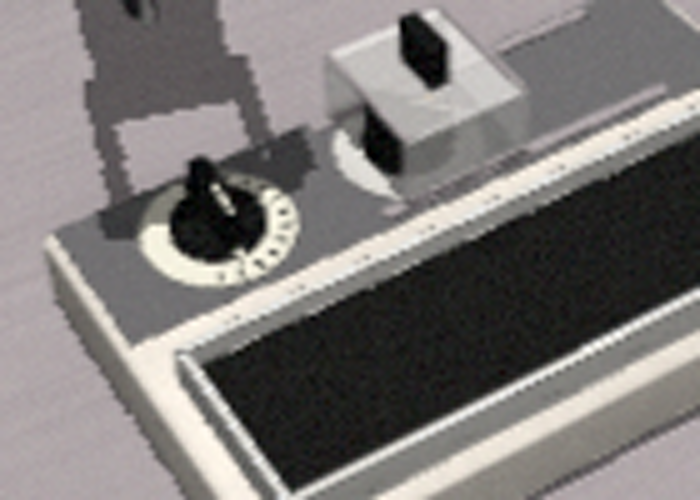

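The crop shows the counter pointer's nib at (240,258) on the far side of its knob, so the angle is about 3.2 rad. I descend and grip the bar.

Request:
jog_arm(commands=[0,-0.05,0.65,0,0,0,40,0,0,0.65,0,0,0,40,0,0,0.65,0,0,0,40,0,0,0.55,0,0,0,40,0,0,0.1,0,0,0,40,0,0,0,0,0,0,5,0,0,0,0,0,0,5,0,0,0,0,0,0,5,0,0,0,0,0,0,5,0,0,0,0,0,0,5], newtons=30)

```text
t: 7.15
tool_pos: [0.4882, -0.0444, 0.0768]
tool_rot: [3.135, -0.095, 0.001]
contact_force: [-1.6, -9.1, -2.5]
opening: 0.0122
grip_force: 33.8
```

Request:
jog_arm(commands=[0,0.02,0,0,0,-1,5,0,0,0,0,0,-1,5,0,0,0,0,0,-1,5,0,0,0,0,0,-1,5,0,0,0,0,0,-1,5,0,0,0,0,0,-1,5,0,0,0,0,0,-1,5,0,0,0,0,0,-1,5,0,0,0,0,0,-1,5,0,0,0,0,0,-1,5,0,0,0,0,0,-1,5,0,0,0,0,0,-1,5,0,0,0,0,0,-1,5,0,0,0,0,0,-1,5,0,0,0,0,0,-1,5,0,0,0,0,0,-1,5,0,0,0,0,0,-1,5,0,0,0,0,0,-1,5,0,0,0,0,0,-1,5,0,0,0,0,0,-1,5])

```text
t: 9.65
tool_pos: [0.486, -0.0432, 0.0767]
tool_rot: [-1.77, -2.59, 0.005]
contact_force: [-10.4, 0.5, 4.8]
opening: 0.0119
grip_force: 35.0
```

```bash
python3 -c "
from h import *
go(.488,-.0448,.075,3.179); print(ctrl.get_obs()['contact_force'],ctrl.get_obs()['wrist_torque'])"
```

```text
t 9.65 pos [ 0.486  -0.0432  0.0767] shift [-0.04  0.02  0.03] turn [ -0.03  -0.05 -12.36] q6 -0.61 open 0.0119
[-10.38025141   0.45825802   4.82906206] [-0.04745363  1.81897015 -0.1276657 ]
```

Request:
jog_arm(commands=[0,0,0,0,0,-1,5,0,0,0,0,0,-1,5,0,0,0,0,0,-1,5,0,0,0,0,0,-1,5,0,0,0,0,0,-1,5,0,0,0,0,0,-1,5,0,0,0,0,0,-1,5,0,0,0,0,0,-1,5,0,0,0,0,0,-1,5,0,0,0,0,0,-1,5,0,0,0,0,0,-1,5,0,0,0,0,0,-1,5,0,0,0,0,0,-0.3,5,0,0,0,0,0,0,5])

```text
t: 11.4
tool_pos: [0.4852, -0.0447, 0.0767]
tool_rot: [0.045, -3.134, 0.006]
contact_force: [-13.7, -5.2, 7.4]
opening: 0.0121
grip_force: 35.3
```

```bash
python3 -c "
from h import *
go(.488,-.0448,.075,3.179); print(ctrl.get_obs()['contact_force'],ctrl.get_obs()['wrist_torque'])"
```

```text
t 11.4 pos [ 0.4852 -0.0447  0.0767] shift [-0.05 -0.    0.03] turn [-0.03 -0.08 -0.09] q6 -1.84 open 0.0121
[-13.69837135  -5.18760496   7.42174631] [-0.98005956  2.26433817  0.05550373]
```

Request:
jog_arm(commands=[0.04,0,0,0,0,-0.5,5,0,0,0,0,0,-0.5,5,0,0,0,0,0,0,5])

```text
t: 11.78
tool_pos: [0.4855, -0.0446, 0.0769]
tool_rot: [-0.196, 3.135, -0.004]
contact_force: [-3.5, -5.3, -0.9]
opening: 0.0124
grip_force: 55.9
```

```bash
python3 -c "
from h import *
go(.488,-.0448,.075,3.179); print(ctrl.get_obs()['contact_force'],ctrl.get_obs()['wrist_torque'])"
```

```text
t 11.78 pos [ 0.4855 -0.0446  0.0769] shift [-0.04 -0.01  0.03] turn [-0.03  0.    0.87] q6 -1.94 open 0.0124
[-3.52876185 -5.28689362 -0.89940808] [-0.87611171  0.49038017 -0.95600695]
```

Request:
jog_arm(commands=[0,0,0,0,0,0.7,5,0,0,0,0,0,0,40,0,0,0,0,0,0,40,0,0,0,0,0,0,40,0,0,-0.5,0,0,0,40,0,0,-1,0,0,0,40,0,0,-0.5,0,0,0,40,0,0.8,0,0,0,0,40,0,0.8,0,0,0,0,40,0,0.75,0,0,0,0,40,0,0,0,0,0,0,40])

```text
t: 13.15
tool_pos: [0.477, 0.0998, 0.1955]
tool_rot: [-0.098, 3.14, 0.001]
contact_force: [0.3, -0.7, -0.3]
opening: 0.0401
grip_force: 0.0
```

```bash
python3 -c "
from h import *
go(.4829,.0962,.121,3.179)
d=eyes.get_image('scene');I=cv2.convertScaleAbs(d['image'][170:270,180:320,::-1],alpha=1.4)
cv2.imwrite('pics/s3.png',cv2.resize(I,(700,500),interpolation=cv2.INTER_CUBIC))"
```

```text
t 13.15 pos [0.477  0.0998 0.1955] shift [-0.09 -0.07  1.24] turn [0.   0.   0.25] q6 -1.58 open 0.0401
```

View pics/s3.png

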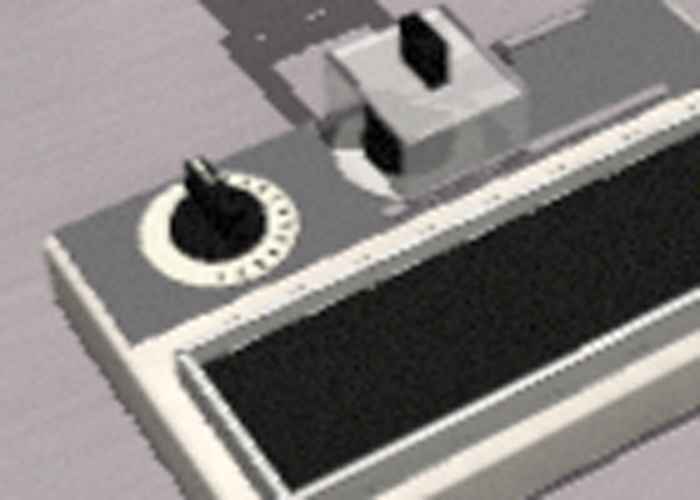

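The white line at (200,165) now faces the robot, so the counter is at its stop. Next I grip the guard tab.

Request:
jog_arm(commands=[-0.09,-0.07,0.3,0,0,0.25,40,0,0,0.6,0,0,0,40,0,0,0.34,0,0,0,40,0,0,0,0,0,0,40,0,0,0,0,0,0,5,0,0,0,0,0,0,5,0,0,0,0,0,0,5,0,0,0,0,0,0,5], newtons=40)

```text
t: 14.2
tool_pos: [0.4837, 0.0933, 0.1219]
tool_rot: [-0.051, 3.139, -0.001]
contact_force: [0.9, -2.3, 1.3]
opening: 0.0135
grip_force: 41.2
```

```bash
python3 -c "
from h import *
go(.4829,.0962,.121,3.179)"
```

```text
t 14.2 pos [0.4837 0.0933 0.1219] shift [0.01 0.05 0.01] turn [-0.01  0.02 -0.05] q6 -1.56 open 0.0135
```

Request:
jog_arm(commands=[0,0.4,0,0,0,0,5,0,0.5,0,0,0,0,5,0,0.5,0,0,0,0,5,0,0.28,0,0,0,0,5,0,0,0,0,0,0,5])

```text
t: 14.82
tool_pos: [0.4796, 0.1957, 0.1219]
tool_rot: [0.053, -3.141, -0.002]
contact_force: [-3.7, 0.7, 6.3]
opening: 0.0127
grip_force: 41.8
```

Request:
jog_arm(commands=[0,0,0,0,0,0,40,0,0,0,0,0,0,40,0,0,-0.8,0,0,0,40,0,0.6,-0.8,0,0,0,40,0,1,-0.2,0,0,0,40,0,1,0,0,0,0,40,0,0,0,0,0,0,40])

```text
t: 15.7
tool_pos: [0.4742, 0.3529, 0.2286]
tool_rot: [0.056, -3.141, -0.001]
contact_force: [-1.1, -0.9, -0.1]
opening: 0.0398
grip_force: 0.0
```

```bash
python3 - <<'E'
from h import *
go(.4831,.0851,.25,3.179)
for n in('scene','top'):
    d=eyes.get_image(n);np.savez(n+'1.npz',**d)
    o=(.5661,.0869) if n=='top' else (.5697,.0889)
    W=cloud(d)
    for nm,cy in(('speed',.085),('counter',-.045)):
        m=(W[...,2]>.092)&(W[...,2]<.104)&(abs(W[...,0]-.485)<.045)&(abs(W[...,1]-cy)<.045)
        q=W[m];print(n,nm,len(q),cv2.minAreaRect(q[:,:2].astype(np.float32)))
    I=ortho(d,o,.037,-.14,-.03,-.18,.07,.07,.00035)
    if n=='scene': J=np.vstack([J,I])
    else: J=I
    if n=='scene': J=I0=np.vstack([I,Jt])
    else: Jt=I
print(J.shape);cv2.imwrite('pics/o4.png',cv2.convertScaleAbs(J[:,:800],alpha=1.4))
E
```

```text
t 15.7 pos [0.4742 0.3529 0.2286] shift [ 0.01 -4.47 -0.36] turn [ 0.01 -0.   -0.01] q6 -1.09 open 0.0398
scene speed 71 ((0.4836338460445404, 0.08605800569057465), (0.05154716968536377, 0.017100630328059196), 46.57171630859375)
scene counter 67 ((0.4895358979701996, -0.043598074465990067), (0.05284665897488594, 0.01300167664885521), 4.227756023406982)Traceback (most recent call last):
  File "<stdin>", line 11, in <module>
NameError: name 'J' is not defined
```

```bash
python3 - <<'E'
from h import *
d=eyes.get_image('top');np.savez('top1.npz',**d);L=[]
for n,o in(('scene',(.5697,.0889)),('top',(.5661,.0869))):
    d=dict(np.load(n+'1.npz'));W=cloud(d)
    for nm,cy in(('speed',.085),('counter',-.045)):
        m=(W[...,2]>.092)&(W[...,2]<.104)&(abs(W[...,0]-.485)<.045)&(abs(W[...,1]-cy)<.045)
        q=W[m];print(n,nm,len(q),cv2.minAreaRect(q[:,:2].astype(np.float32)))
    L.append(ortho(d,o,.037,-.14,-.03,-.18,.07,.07,.00035))
J=np.vstack(L)
print(J.shape);cv2.imwrite('pics/o4.png',cv2.convertScaleAbs(J[:600,:800],alpha=1.4))
E
```

```text
scene speed 71 ((0.4836338460445404, 0.08605800569057465), (0.05154716968536377, 0.017100630328059196), 46.57171630859375)
scene counter 67 ((0.4895358979701996, -0.043598074465990067), (0.05284665897488594, 0.01300167664885521), 4.227756023406982)
top speed 58 ((0.48077842593193054, 0.08375360071659088), (0.048982296139001846, 0.011827055364847183), 45.236412048339844)
top counter 58 ((0.48638349771499634, -0.045140545815229416), (0.05029631406068802, 0.013109355233609676), 4.478286266326904)
(630, 715, 3)
```

View pics/o4.png

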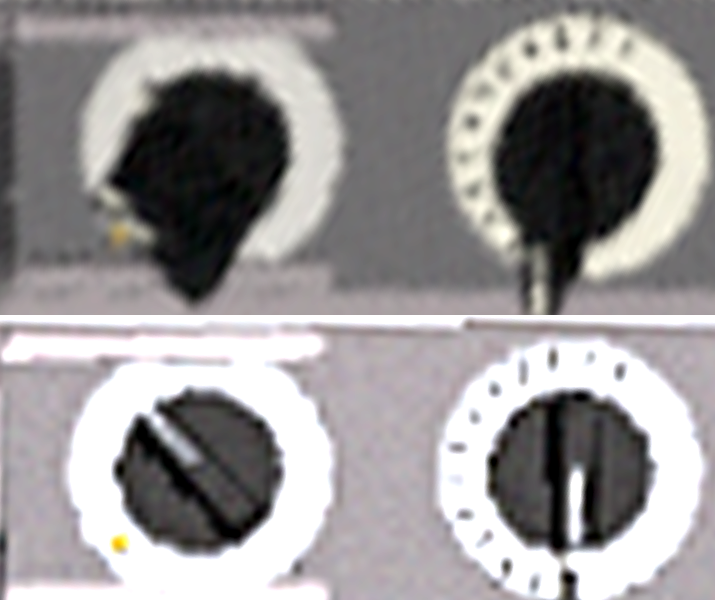

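The top crop shows the speed pointer's white line at (165,425), up-left of the axis at (198,470), so the angle is about 2.37 rad. The brass tab is at (120,543), down-left, at about 0.82 rad. The counter's white line at (578,500) points straight at the robot. I work out the exact tab angle while turning the tool.

```bash
python3 - <<'E'
from h import *
for n in('scene','top'):
    d=dict(np.load(n+'1.npz'));W=cloud(d);hsv=cv2.cvtColor(d['image'],cv2.COLOR_RGB2HSV)
    m=(hsv[...,0]>12)&(hsv[...,0]<35)&(hsv[...,1]>110)&(abs(W[...,0]-.48)<.07)&(abs(W[...,1]-.09)<.07)&(W[...,2]>.05)
    v,u=np.nonzero(m);w=hsv[...,1][m].astype(float);uv=np.array([(u*w).sum(),(v*w).sum()])/w.sum()
    K=d['K'];T=d['cam_to_world']
    r=T[:3,:3]@np.array([(uv[0]-K[0,2])/K[0,0],-(uv[1]-K[1,2])/K[1,1],-1]);X=T[:3,3]+r*(.0685-T[2,3])/r[2]
    m2=(W[...,2]>.092)&(W[...,2]<.104)&(abs(W[...,0]-.485)<.045)&(abs(W[...,1]-.085)<.045)
    a=np.array(cv2.minAreaRect(W[m2][:,:2].astype(np.float32))[0]);v=X[:2]-a
    print(n,len(w),X.round(4),'axis',a,'r',np.hypot(*v),'dir',np.arctan2(v[1],v[0]))
go(.4825,.085,.23,.80)
E
```

```text
scene 2 [0.4818 0.095  0.0685] axis [0.48363385 0.08605801] r 0.009127581792960878 dir 1.7731329485597098
top 2 [0.4558 0.1112 0.0685] axis [0.48077843 0.0837536 ] r 0.03707346255548138 dir 2.308967806077883
t 15.8 pos [0.4746 0.35   0.2282] shift [ 0.01 -4.42 -0.03] turn [-1.000e-02  1.000e-02  2.374e+01] q6 -1.09 open 0.0402
```

Request:
jog_arm(commands=[0,0,0,0,0,1,40,0,0,0,0,0,1,40,0,0,0,0,0,1,40,0,0,0,0,0,1,40,0,0,0,0,0,1,40,0,0,0,0,0,1,40,0,0,0,0,0,1,40,0,0,0,0,0,1,40,0,0,0,0,0,1,40,0,0,0,0,0,1,40,0,0,0,0,0,1,40,0,0,0,0,0,1,40,0,0,0,0,0,1,40,0,0,0,0,0,1,40,0,0,0,0,0,1,40,0,0,0,0,0,1,40,0,0,0,0,0,1,40,0,0,0,0,0,1,40,0,0,0,0,0,1,40,0,0,0,0,0,1,40])

```text
t: 18.3
tool_pos: [0.4751, 0.3483, 0.2285]
tool_rot: [2.621, 1.732, -0.001]
contact_force: [-0.1, -0.0, -0.1]
opening: 0.0399
grip_force: 0.0
```

Request:
jog_arm(commands=[0,0,0,0,0,1,40,0,0,0,0,0,1,40,0,0,0,0,0,1,40,0,0,0,0,0,0.75,40,0,0,0,0,0,0,40])

```text
t: 18.92
tool_pos: [0.4751, 0.3486, 0.2286]
tool_rot: [2.895, 1.219, -0.001]
contact_force: [0.4, -0.3, 0.1]
opening: 0.0398
grip_force: 0.0
```

```bash
python3 -c "
from h import *
go(.4823,.085,.230,.80)"
```

```text
t 18.93 pos [0.4751 0.3486 0.2286] shift [-3.06  3.16 -0.02] turn [ 0.    0.   -0.03] q6 1.28 open 0.0398
```

Request:
jog_arm(commands=[-0.61,0.63,0,0,0,0,40,-0.61,0.63,0,0,0,0,40,-0.61,0.63,0,0,0,0,40,-0.61,0.63,0,0,0,0,40,-0.61,0.63,0,0,0,0,40,0,0,0,0,0,0,40,0,0,0,0,0,0,40])

```text
t: 19.8
tool_pos: [0.4823, 0.0868, 0.2288]
tool_rot: [-2.894, -1.22, -0.0]
contact_force: [0.6, 1.1, -0.1]
opening: 0.0402
grip_force: 0.0
```

```bash
python3 -c "
from h import *
go(.4823,.085,.0765,.80)"
```

```text
t 19.8 pos [0.4823 0.0868 0.2288] shift [-0.02  0.02  2.54] turn [-0.   -0.   -0.02] q6 0.8 open 0.0402
```

Request:
jog_arm(commands=[-0.02,0.02,0.6,0,0,0,40,0,0,0.65,0,0,0,40,0,0,0.65,0,0,0,40,0,0,0.54,0,0,0,40,0,0,0.1,0,0,0,40,0,0,0,0,0,0,5,0,0,0,0,0,0,5,0,0,0,0,0,0,5,0,0,0,0,0,0,5], newtons=30)

```text
t: 20.92
tool_pos: [0.4828, 0.0866, 0.0781]
tool_rot: [-2.893, -1.221, -0.003]
contact_force: [-3.7, 4.8, 2.0]
opening: 0.0123
grip_force: 32.9
```

```bash
python3 -c "
from h import *
go(.4823,.085,.0765,2.325)"
```

```text
t 20.93 pos [0.4828 0.0866 0.0781] shift [-0.03  0.01  0.03] turn [ 1.000e-02 -2.000e-02 -1.526e+01] q6 0.8 open 0.0123
```

Request:
jog_arm(commands=[0,0,0,0,0,-1,5,0,0,0,0,0,-1,5,0,0,0,0,0,-1,5,0,0,0,0,0,-1,5,0,0,0,0,0,-1,5,0,0,0,0,0,-1,5,0,0,0,0,0,-1,5,0,0,0,0,0,-1,5,0,0,0,0,0,-1,5,0,0,0,0,0,-1,5,0,0,0,0,0,-1,5,0,0,0,0,0,-1,5,0,0,0,0,0,-1,5,0,0,0,0,0,-1,5,0,0,0,0,0,-1,5,0,0,0,0,0,-0.3,5,0,0,0,0,0,0,5])

```text
t: 23.05
tool_pos: [0.4802, 0.0868, 0.078]
tool_rot: [-1.238, -2.879, 0.001]
contact_force: [-14.3, 4.0, 11.0]
opening: 0.0124
grip_force: 34.1
```

```bash
python3 -c "
from h import *
go(.4823,.085,.0765,2.325);print(ctrl.get_obs()['wrist_torque'],ctrl.get_obs()['contact_force'])"
```

```text
t 23.05 pos [0.4802 0.0868 0.078 ] shift [-0.05  0.01  0.03] turn [-0.03 -0.06  0.04] q6 -0.73 open 0.0124
[0.76413876 2.29334778 0.07795073] [-14.3045482    4.00441437  10.95375905]
```

Request:
jog_arm(commands=[0.03,-0.03,0,0,0,0,5,0,0,0,0,0,0,5,0,0,0,0,0,0,40,0,0,0,0,0,0,40,0,0,0,0,0,0,40,0,0,-0.5,0,0,0,40,0,0,-0.9,0,0,0,40,0,0,-0.9,0,0,0,40,0.6,0.58,0,0,0,0,40,0.6,0.58,0,0,0,0,40,0.6,0.58,0,0,0,0,40,0.6,0.58,0,0,0,0,40])

```text
t: 24.55
tool_pos: [0.4821, 0.2874, 0.2147]
tool_rot: [1.242, 2.885, 0.0]
contact_force: [0.2, 0.5, 0.3]
opening: 0.0401
grip_force: 0.0
```

Request:
jog_arm(commands=[0,0,0,0,0,-1,40,0,0,0,0,0,-1,40,0,0,0,0,0,-1,40,0,0,0,0,0,-1,40,0,0,0,0,0,-1,40,0,0,0,0,0,-1,40,0,0,0,0,0,-1,40,0,0,0,0,0,-1,40,0,0,0,0,0,-0.5,40,0,0,0,0,0,0,40])

```text
t: 25.8
tool_pos: [0.4822, 0.2858, 0.2145]
tool_rot: [-0.057, 3.141, -0.0]
contact_force: [-0.1, -0.1, 0.2]
opening: 0.0403
grip_force: 0.0
```

```bash
python3 - <<'E'
from h import *
L=[]
for n,o in(('scene',(.5697,.0889)),('top',(.5661,.0869))):
    d=eyes.get_image(n);W=cloud(d)
    m=(W[...,2]>.092)&(W[...,2]<.104)&(abs(W[...,0]-.485)<.045)&(abs(W[...,1]-.085)<.045)
    q=W[m];print(n,len(q),cv2.minAreaRect(q[:,:2].astype(np.float32)))
    q=W[(W[...,2]>.142)&(W[...,2]<.152)&(abs(W[...,0]-.48)<.05)&(abs(W[...,1]-.2)<.05)]
    print('tab',len(q),q.mean(0)); print('jars',jars(d).round(3).tolist())
    L.append(ortho(d,o,.037,-.14,-.03,-.06,.07,.07,.00035))
J=np.hstack(L);print(J.shape);cv2.imwrite('pics/o5.png',cv2.convertScaleAbs(J,alpha=1.4))
go(.4805,.196,.121,3.179)
E
```

```text
scene 61 ((0.4839709997177124, 0.08545276522636414), (0.012503149919211864, 0.051566559821367264), 43.62591552734375)
tab 45 [0.48053528 0.19452451 0.14675237]
jars [[0.431, -0.283, 0.058, 0.027, 0.434, -0.285], [0.536, -0.268, 0.058, 0.027, 0.537, -0.268], [0.639, -0.277, 0.058, 0.027, 0.64, -0.277]]
top 56 ((0.48092222213745117, 0.08375394344329834), (0.011955313384532928, 0.0491231307387352), 45.59158706665039)
tab 43 [0.4768775  0.19373245 0.14662293]
jars [[0.635, -0.278, 0.059, 0.027, 0.635, -0.278], [0.531, -0.269, 0.058, 0.026, 0.532, -0.268], [0.428, -0.285, 0.058, 0.026, 0.428, -0.284]]
(315, 744, 3)
t 25.9 pos [0.4822 0.2858 0.2145] shift [ 0.08 -1.5   1.56] turn [-0.    0.   -0.01] q6 -1.2 open 0.0399
```

View pics/o5.png

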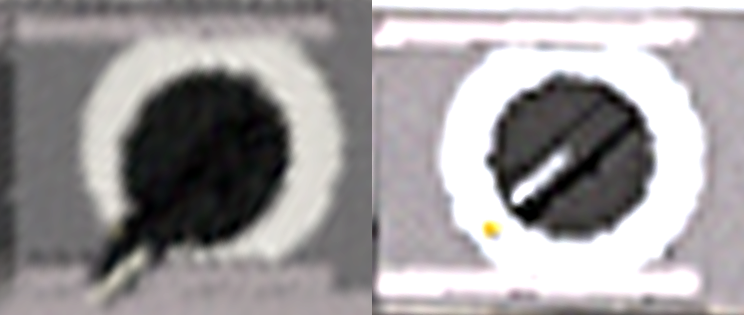

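The top crop shows the white line from (565,157) to (517,200), pointing at the brass tab at (491,229); it is within about 1.5 degrees. Next I push the guard home.

Request:
jog_arm(commands=[0.04,-0.76,0,0,0,0,40,0.03,-0.77,0,0,0,0,40,0,0,0.5,0,0,0,40,0,0,0.6,0,0,0,40,0,0,0.45,0,0,0,40,0,0,0,0,0,0,40,0,0,0,0,0,0,5,0,0,0,0,0,0,5,0,0,0,0,0,0,5,0,0,0,0,0,0,5], newtons=40)

```text
t: 27.15
tool_pos: [0.4824, 0.1944, 0.1235]
tool_rot: [-0.059, 3.138, 0.001]
contact_force: [-0.4, 0.3, 4.8]
opening: 0.0132
grip_force: 41.6
```

```bash
python3 -c "
from h import *
go(.4836,.0837,.122,3.179)"
```

```text
t 27.15 pos [0.4824 0.1944 0.1235] shift [ 0.05 -1.84  0.02] turn [0.01 0.03 0.  ] q6 -1.37 open 0.0132
```

Request:
jog_arm(commands=[0,-0.4,0,0,0,0,5,0,-0.5,0,0,0,0,5,0,-0.5,0,0,0,0,5,0,-0.4,0,0,0,0,5,0,-0.1,0,0,0,0,5,0,0,0,0,0,0,5])

```text
t: 27.9
tool_pos: [0.4868, 0.0851, 0.1235]
tool_rot: [-0.058, 3.136, 0.02]
contact_force: [0.5, 21.2, 4.8]
opening: 0.0133
grip_force: 42.4
```

Request:
jog_arm(commands=[0,0.03,0,0,0,0,5,0,0,0,0,0,0,40,0,0,0,0,0,0,40,0,0,-0.6,0,0,0,40,0,0,-0.7,0,0,0,75,-0.3,-0.9,0,0,0,0,75,-0.45,-0.85,0,0,0,0,75,-0.45,-0.85,0,0,0,0,75,-0.45,-0.85,0,0,0,0,75,-0.45,-0.85,0,0,0,0,75,-0.45,-0.85,0,0,0,0,75,0,0,0,0,0,0,75])

```text
t: 29.4
tool_pos: [0.6501, -0.2251, 0.1976]
tool_rot: [0.051, -3.139, -0.0]
contact_force: [-0.4, -0.0, -0.9]
opening: 0.075
grip_force: 0.0
```

```bash
python3 - <<'E'
from h import *
go(.637,-.276,.018,3.179)
for n in('scene','top'):
    d=eyes.get_image(n);W=cloud(d);print('jars',jars(d).round(3)[:,:3].tolist())
    q=W[(W[...,2]>.142)&(W[...,2]<.152)&(abs(W[...,0]-.48)<.05)&(abs(W[...,1]-.09)<.05)]
    print('tab',len(q),q.mean(0))
E
```

```text
t 29.4 pos [ 0.6501 -0.2251  0.1976] shift [ 0.24 -0.84  2.99] turn [ 0.   -0.02 -0.05] q6 -2.04 open 0.075
jars [[0.432, -0.285, 0.058], [0.535, -0.267, 0.058], [0.639, -0.275, 0.058]]
tab 51 [0.48603887 0.08532633 0.14663589]
jars [[0.635, -0.277, 0.058], [0.427, -0.285, 0.059]]
tab 42 [0.4806953  0.08359504 0.14730055]
```

Request:
jog_arm(commands=[0.24,-0.84,0,0,0,0,75,0,0,0.6,0,0,0,75,0,0,0.8,0,0,0,75,0,0,0.8,0,0,0,75,0,0,0.6,0,0,0,75,0,0,0.19,0,0,0,75,0,0,0,0,0,0,40,0,0,0,0,0,0,40,0,0,0,0,0,0,40,0,0,0,0,0,0,40], newtons=30)

```text
t: 30.75
tool_pos: [0.6382, -0.2725, 0.0218]
tool_rot: [-0.058, 3.139, -0.002]
contact_force: [-0.1, 1.9, 2.2]
opening: 0.0513
grip_force: 33.1
```

```bash
python3 -c "
from h import *
go(.6276,.2103,.20,3.179)"
```

```text
t 30.75 pos [ 0.6382 -0.2725  0.0218] shift [-0.13  8.05 -2.98] turn [-0.01  0.02 -0.  ] q6 -2.12 open 0.0513
```

Request:
jog_arm(commands=[0,0,-0.5,0,0,0,40,0,0,-0.8,0,0,0,40,0,0,-0.8,0,0,0,40,0,0.4,-0.7,0,0,0,40,0,0.75,-0.2,0,0,0,40,0,0.75,0,0,0,0,40,0,0.75,0,0,0,0,40,0,0.75,0,0,0,0,40,0,0.75,0,0,0,0,40,0,0.75,0,0,0,0,40,0,0.75,0,0,0,0,40,-0.13,0.75,0,0,0,0,40,0,0.75,0,0,0,0,40,0,0.6,0,0,0,0,40,0,0.3,0,0,0,0,40,0,0,0,0,0,0,40])

```text
t: 32.75
tool_pos: [0.627, 0.2113, 0.2]
tool_rot: [0.061, -3.141, 0.001]
contact_force: [-0.2, -0.4, -1.7]
opening: 0.0515
grip_force: 32.7
```

```bash
python3 -c "
from h import *
go(.6276,.2103,.095,3.179)"
```

```text
t 32.75 pos [0.627  0.2113 0.2   ] shift [-0.01 -0.02  1.75] turn [-0.01 -0.    0.01] q6 -1.4 open 0.0515
```

Lower, release, rise and head back to the next jar.

Request:
jog_arm(commands=[0,0,0.7,0,0,0,40,0,0,0.6,0,0,0,40,0,0,0.3,0,0,0,40,0,0,0.1,0,0,0,40,0,0,0.05,0,0,0,40,0,0,0,0,0,0,40])

```text
t: 33.5
tool_pos: [0.6281, 0.2109, 0.0966]
tool_rot: [-0.058, 3.139, 0.001]
contact_force: [0.4, 0.4, -0.9]
opening: 0.051
grip_force: 32.7
```

Request:
jog_arm(commands=[0,0,0,0,0,0,68,0,0,0,0,0,0,68,0,0,0,0,0,0,68,0,0,-0.5,0,0,0,68,0,0,-0.7,0,0,0,68,0,-0.4,-0.6,0,0,0,68,0,-0.85,0,0,0,0,75,0,-0.85,0,0,0,0,75,0.2,-0.85,0,0,0,0,75,0.2,-0.85,0,0,0,0,75,0.2,-0.85,0,0,0,0,75,0.2,-0.85,0,0,0,0,75,0.2,-0.85,0,0,0,0,75,0.2,-0.85,0,0,0,0,75,0.2,-0.85,0,0,0,0,75,0,0,0,0,0,0,75])

```text
t: 35.5
tool_pos: [0.5602, -0.2782, 0.2033]
tool_rot: [-0.051, 3.141, -0.001]
contact_force: [0.4, 0.0, 0.7]
opening: 0.0751
grip_force: 0.0
```

```bash
python3 - <<'E'
from h import *
go(.533,-.2675,.022,3.179)
for n in('scene','top'):
    d=eyes.get_image(n);j=jars(d);print('jars',j.round(3)[:,:4].tolist())
E
```

```text
t 35.5 pos [ 0.5602 -0.2782  0.2033] shift [0.45 0.2  3.02] turn [-0.01  0.   -0.05] q6 -2.18 open 0.0751
jars [[0.63, 0.211, 0.13, 0.027], [0.431, -0.284, 0.058, 0.028], [0.535, -0.266, 0.058, 0.028]]
jars [[0.627, 0.209, 0.129, 0.026]]
```

Jar 1 stands in the tray (lid at z = 0.130). On to the second jar.

Request:
jog_arm(commands=[0.45,0.2,0,0,0,0,75,0,0,0.6,0,0,0,75,0,0,0.8,0,0,0,75,0,0,0.8,0,0,0,75,0,0,0.6,0,0,0,75,0,0,0.22,0,0,0,75,0,0,0,0,0,0,40,0,0,0,0,0,0,40,0,0,0,0,0,0,40,0,0,0,0,0,0,40])

```text
t: 36.85
tool_pos: [0.5345, -0.2644, 0.0232]
tool_rot: [-0.058, 3.139, -0.002]
contact_force: [0.7, -0.3, 1.8]
opening: 0.0514
grip_force: 32.0
```

```bash
python3 -c "
from h import *
go(.632,.0904,.20,3.179)"
```

```text
t 36.85 pos [ 0.5345 -0.2644  0.0232] shift [-1.85  5.85 -2.95] turn [-0.01  0.02 -0.  ] q6 -2.19 open 0.0514
```

Request:
jog_arm(commands=[0,0,-0.5,0,0,0,40,0,0,-0.8,0,0,0,40,0,0,-0.8,0,0,0,40,0,0.4,-0.7,0,0,0,40,-0.25,0.75,-0.15,0,0,0,40,-0.3,0.75,0,0,0,0,40,-0.3,0.75,0,0,0,0,40,-0.3,0.75,0,0,0,0,40,-0.3,0.75,0,0,0,0,40,-0.3,0.75,0,0,0,0,40,-0.1,0.6,0,0,0,0,40,0,0.35,0,0,0,0,40,0,0,0,0,0,0,40])

```text
t: 38.48
tool_pos: [0.6312, 0.0916, 0.1988]
tool_rot: [0.061, -3.141, 0.001]
contact_force: [-0.2, -0.3, -1.4]
opening: 0.051
grip_force: 32.0
```

```bash
python3 -c "
from h import *
go(.632,.0904,.0965,3.179)"
```

```text
t 38.48 pos [0.6312 0.0916 0.1988] shift [-0.01 -0.02  1.71] turn [-0.   -0.    0.02] q6 -1.58 open 0.051
```

Request:
jog_arm(commands=[0,0,0.7,0,0,0,40,0,0,0.6,0,0,0,40,0,0,0.3,0,0,0,40,0,0,0.08,0,0,0,40,0,0,0.04,0,0,0,40,0,0,0,0,0,0,40])

```text
t: 39.22
tool_pos: [0.6326, 0.0908, 0.0973]
tool_rot: [-0.058, 3.139, -0.0]
contact_force: [0.3, 0.4, -1.8]
opening: 0.0514
grip_force: 32.0
```

Request:
jog_arm(commands=[0,0,0,0,0,0,66,0,0,0,0,0,0,66,0,0,0,0,0,0,66,0,0,-0.5,0,0,0,66,0,0,-0.7,0,0,0,66,0.2,-0.4,-0.6,0,0,0,66,0.4,-0.85,0,0,0,0,75,0.45,-0.85,0,0,0,0,75,0.45,-0.85,0,0,0,0,75,0.45,-0.85,0,0,0,0,75,0.45,-0.85,0,0,0,0,75,0.45,-0.85,0,0,0,0,75,0.4,-0.85,0,0,0,0,75,0,0,0,0,0,0,75])

```text
t: 40.98
tool_pos: [0.4494, -0.3, 0.204]
tool_rot: [-0.05, 3.141, -0.001]
contact_force: [0.6, 0.6, -0.3]
opening: 0.0754
grip_force: 0.0
```

```bash
python3 - <<'E'
from h import *
go(.4295,-.2845,.022,3.179)
for n in('scene','top'):
    d=eyes.get_image(n);j=jars(d);print('jars',j.round(3)[:,:4].tolist())
E
```

```text
t 40.98 pos [ 0.4494 -0.3     0.204 ] shift [0.32 0.27 3.03] turn [-0.01  0.   -0.06] q6 -2.33 open 0.0754
jars [[0.629, 0.211, 0.13, 0.027], [0.633, 0.091, 0.13, 0.028], [0.432, -0.284, 0.058, 0.028]]
jars [[0.631, 0.089, 0.129, 0.026], [0.627, 0.209, 0.129, 0.026]]
```

Request:
jog_arm(commands=[0.32,0.27,0,0,0,0,75,0,0,0.6,0,0,0,75,0,0,0.8,0,0,0,75,0,0,0.8,0,0,0,75,0,0,0.6,0,0,0,75,0,0,0.22,0,0,0,75,0,0,0,0,0,0,40,0,0,0,0,0,0,40,0,0,0,0,0,0,40,0,0,0,0,0,0,40])

```text
t: 42.32
tool_pos: [0.4319, -0.2822, 0.0238]
tool_rot: [-0.058, 3.139, -0.002]
contact_force: [-0.3, 0.4, 1.9]
opening: 0.0513
grip_force: 31.9
```

```bash
python3 -c "
from h import *
go(.6364,-.0295,.20,3.179)"
```

```text
t 42.33 pos [ 0.4319 -0.2822  0.0238] shift [-3.57  4.08 -2.94] turn [-0.01  0.02 -0.  ] q6 -2.33 open 0.0513
```

Request:
jog_arm(commands=[0,0,-0.5,0,0,0,40,0,0,-0.8,0,0,0,40,0,0,-0.8,0,0,0,40,-0.3,0.4,-0.7,0,0,0,40,-0.5,0.6,-0.15,0,0,0,40,-0.6,0.65,0,0,0,0,40,-0.6,0.65,0,0,0,0,40,-0.6,0.65,0,0,0,0,40,-0.6,0.6,0,0,0,0,40,-0.37,0.53,0,0,0,0,40,0,0,0,0,0,0,40])

```text
t: 43.7
tool_pos: [0.6368, -0.0268, 0.1992]
tool_rot: [0.064, -3.141, -0.001]
contact_force: [0.1, 0.0, -1.3]
opening: 0.0508
grip_force: 32.1
```

```bash
python3 -c "
from h import *
go(.6364,-.0295,.0975,3.179)"
```

```text
t 43.7 pos [ 0.6368 -0.0268  0.1992] shift [ 0.01 -0.04  1.7 ] turn [ 0.   -0.    0.03] q6 -1.77 open 0.0508
```

After releasing, I retreat upwards and to the robot's right, clear of everything.

Request:
jog_arm(commands=[0,-0.04,0.7,0,0,0,40,0,0,0.6,0,0,0,40,0,0,0.3,0,0,0,40,0,0,0.08,0,0,0,40,0,0,0.04,0,0,0,40,0,0,0,0,0,0,40,0,0,0,0,0,0,66,0,0,0,0,0,0,66,0,0,0,0,0,0,66,0,0,-0.5,0,0,0,66,0,0,-0.7,0,0,0,66,0.2,-0.4,-0.6,0,0,0,66,0.3,-0.8,-0.2,0,0,0,66,0.4,-0.85,0,0,0,0,66,0.4,-0.85,0,0,0,0,66,0.4,-0.85,0,0,0,0,66,0.4,-0.85,0,0,0,0,66,0.3,-0.6,0,0,0,0,66,0,0,0,0,0,0,66])

```text
t: 46.08
tool_pos: [0.5026, -0.3508, 0.2164]
tool_rot: [-0.052, 3.141, -0.0]
contact_force: [-0.3, 0.8, 0.2]
opening: 0.0662
grip_force: 0.0
```

```bash
python3 - <<'E'
from h import *
for n in('scene','top'):
    d=eyes.get_image(n);W=cloud(d);j=jars(d);print(n,'jars',j.round(3)[:,:4].tolist())
    q=W[(W[...,2]>.142)&(W[...,2]<.152)&(abs(W[...,0]-.48)<.05)&(abs(W[...,1]-.09)<.05)];print('tab',q.mean(0))
    q=W[(W[...,2]>.092)&(W[...,2]<.104)&(abs(W[...,0]-.485)<.045)&(abs(W[...,1]+.045)<.04)];print('counter',cv2.minAreaRect(q[:,:2].astype(np.float32)))
    cv2.imwrite(f'pics/{n}9.png',cv2.resize(d['image'][100:300,130:400,::-1] if n=='scene' else d['image'][80:260,100:420,::-1],(760,560),interpolation=cv2.INTER_CUBIC))
E
```

```text
scene jars [[0.63, 0.211, 0.13, 0.027], [0.633, 0.09, 0.13, 0.027], [0.637, -0.031, 0.13, 0.027]]
tab [0.48615552 0.0850082  0.1469337 ]
counter ((0.4891777038574219, -0.04402013495564461), (0.054140329360961914, 0.014290302991867065), 0.4364715814590454)
top jars [[0.631, 0.089, 0.13, 0.026], [0.633, -0.033, 0.13, 0.027], [0.627, 0.208, 0.13, 0.026]]
tab [0.48176318 0.0835185  0.14686782]
counter ((0.48636436462402344, -0.046362005174160004), (0.05011829733848572, 0.013342387974262238), 0.5609275698661804)
```

View pics/scene9.png

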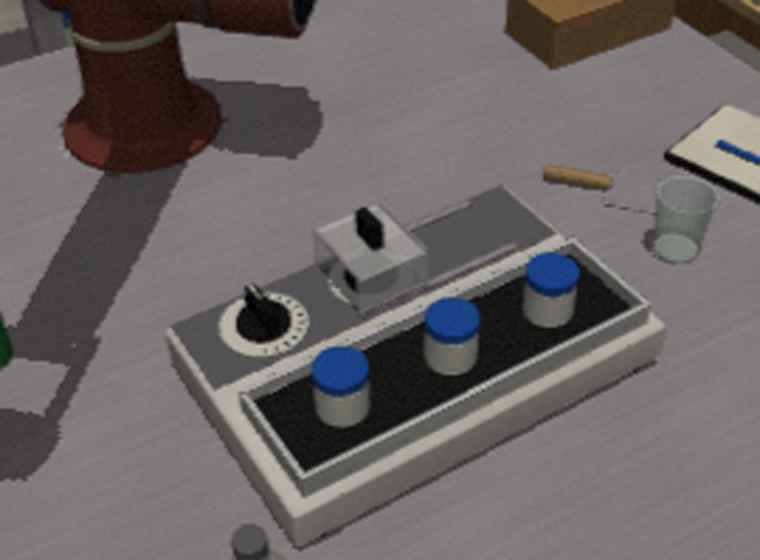

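View pics/top9.png

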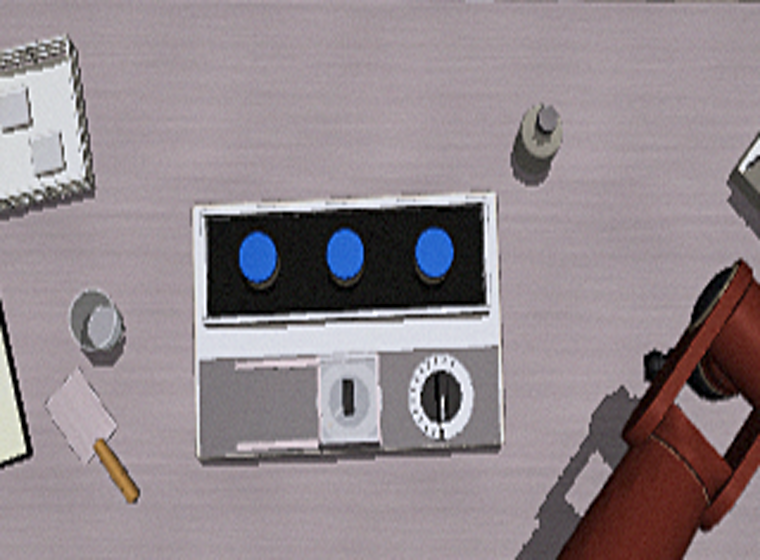

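Both pictures show all three jars upright in the tray, the guard home, and the beaker, bottle and spatula untouched. I check the counter angle more robustly before handing in.

```bash
python3 - <<'E'
from h import *
def ang(d,n):
    W=cloud(d);q=W[(W[...,2]>.088)&(W[...,2]<.106)&(abs(W[...,0]-.487)<.045)&(abs(W[...,1]+.045)<.04)][:,:2]
    v=cv2.fitLine(q.astype(np.float32),cv2.DIST_L2,0,.001,.001).ravel();a=np.degrees(np.arctan(v[1]/v[0]))
    # white line / nib: bright pixels near axis on dark knob
    o=q.mean(0);I=cv2.cvtColor(ortho(d,o,.037,-.05,.05,-.05,.05,.098,.0004),cv2.COLOR_BGR2GRAY).astype(float)
    xs=.05-.0004*np.arange(I.shape[0]);r=[]
    for x in np.arange(-.022,-.005,.002):
        row=I[int(round((.05-x)/.0004))];k=slice(100,151);w=np.clip(row[k]-np.percentile(row[k],70),0,None)
        r.append((x,((.05-.0004*np.arange(100,151))*w).sum()/w.sum()))
    r=np.array(r);p=np.polyfit(r[:,0],r[:,1],1);print(n,len(q),'bar deg',a,'line deg rel shaker',np.degrees(np.arctan(p[0])),'offs',p[1])
for n in('scene','top'):
    ang(dict(np.load(n+'1.npz')),n+'1')
    for k in range(2): ang(eyes.get_image(n),n)
    d=dict(np.load(n+'1.npz'))
# shaker yaw from dark tray floor edges now
    W=cloud(eyes.get_image(n));q=W[(W[...,2]>.08)&(W[...,2]<.1)&(W[...,0]>.55)&(abs(W[...,0]-.63)<.09)&(abs(W[...,1]-.09)<.23)]
    print('yaw',cv2.minAreaRect(q[:,:2].astype(np.float32)))
E
```

```text
scene1 83 bar deg 2.4784722 line deg rel shaker 24.214592053223544 offs 0.011044530270083085
scene 84 bar deg 2.9720385 line deg rel shaker 23.771091178229778 offs 0.010873549983337684
scene 81 bar deg 2.3191738 line deg rel shaker 23.721360007602588 offs 0.010780702232392426
yaw ((0.6325830221176147, 0.09244388341903687), (0.12951184809207916, 0.4063662886619568), 2.3896772861480713)
top1 62 bar deg 4.5687504 line deg rel shaker -1.0154402532800237 offs -0.0003290309021909193
top 62 bar deg 3.6114602 line deg rel shaker -1.1569729450222215 offs -0.00027220178813971643
top 66 bar deg 3.342199 line deg rel shaker -1.1155011000848105 offs -0.0004510700346416553
yaw ((0.6308743357658386, 0.08935026824474335), (0.12559360265731812, 0.40357640385627747), 2.202167510986328)
```

The counter bar reads about 2.5 to 3.5° against a shaker yaw of 2.3°, so it is at its stop and unchanged.

```bash
python3 -c "
from station import job
print(job.finish_job())"
```

```text
the job is handed in; nothing more can be done
None
```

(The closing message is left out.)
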